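# Load the second pivot eye in the link welding jig and hold the spring slide at the index

## Robot

A 7-joint arm with a two-finger parallel gripper is mounted at the origin on the work surface. World frame = base frame: x ahead of the robot, y to its left, z up, the work surface at z = 0. Lengths are in m, angles in rad, forces in N, time in s.
With the tool pointing down it reaches from about 0.425 to 0.875 m from the base axis. Payload 9.9 kg.
Tool frame: the origin (TCP) lies at the very end of the fingers, on their centre line; the grasp point (between the pads) lies 19 mm behind it; z points along the fingers, y is the line along which they close (so a half turn about z gives the same grasp; the last joint's range is limited). The gripper opens to 85 mm and grips with 20 to 120 N. Pads are 22 mm wide; open, the fingers measure 114 mm over their backs; the gripper's body (76 mm by 85 mm) begins 54 mm behind the grasp point. The pads swing forward as they close: fully open they stand 13 mm farther back than shut.
Start: joints at [1.159, 0.576, 0.025, 1.437, -0.015, 1.129, -0.057], TCP at [0.217, -0.639, 0.231] pointing down, gripper open.
Joint ranges: [-2.76, 2.76], [-0.34, 2.15], [-1.52, 1.57], [0.19, 2.46], [-1.09, 4.23], [0.17, 1.99], [-2.82, 2.82]. Speed limits (rad/s): [2.22, 2.22, 3.01, 3.01, 3.14, 3.14, 3.14].

## Interface

Orientations are given as a 3x3 rotation matrix whose columns are the frame's x, y, z axes.
In Python, from cell import arm gives the robot as it stands. The module is installed in compiled form; this text tells all that it offers.
- The arm moves only by the shell command python3 -m pendant 'ROWS' [FORCE]. ROWS is JSON, a list of rows, each an object with "delta_pos": the shift along the tool's x, y, z normalised to -1 to 1, where 1 is 0.04 m, a list of three; "twist": the turn about the tool's z normalised to -1 to 1, where 1 is 360 degrees; "gripper": the gripper command: -1 is shut, 1 is fully open, values between are in proportion. In form: [{"delta_pos": [dx, dy, dz], "twist": twist, "gripper": gripper}, ...]. A call has exactly 5 rows; each row shifts and turns the commanded pose from where the row before left it, along the tool's axes as they then stand; what a row does not reach is not made up. A row lasts 1/12 s, in which the tool goes at most 41.7 mm and 7.16 degrees, less where a joint would pass 70% of its speed; a pose out of reach is approached as far as the arm can. A call with a number of a shift or a turn outside -1 to 1 is refused whole. A call with a gripper value outside its range is refused whole. The fingers move at their own pace and stop on an object; FORCE is the grip in N (left out, the last holds). Time passes only in rows, so rows that do not move let the fingers close, or fill a call up. It gives the time, the measured TCP pose, the force, the opening and the grip force at its end, in the units of the state.
- arm.state(): the state, without advancing time (a new reading comes with each control period).
- arm.snapshot(name): name is "scene" or "top" or "wrist"; returns the picture (384x512x3 uint8, blue, green, red); there is no depth.
- arm.calibration(name): a dict with "camera_matrix" (3x3 intrinsics, pixels), "origin" and "attitude" of the camera in the world; the wrist camera has in their place "hand_eye" (4x4, takes a point from camera to tool coordinates, whose origin is the TCP and whose axes are the flange's). Camera axes: x right, y down, z forward; pixel columns grow to the right and rows downward; lengths in m; the calibration is good to about 2 mm. A picture is of the moment at which its call begins: read the wrist's pose just before it. calibration takes no time and is no camera call.
- arm.sign_off(): hands the job in; it is judged then, once.
Trained networks look in the newest picture that a camera, given by its name, has taken for a name from the list of things; names that differ only in an ending like _2 or _b are one class to them, and where a whole thing is asked for, a point or a joint stands for the part that bears it (a point fixed in the world has none). Each returns a list of dicts, best first, with "conf" (0 to 1); they miss things now and then, are a little off and sometimes report something else, mostly with a low value. They report only what shows in the picture. A call takes as long as a camera call. They do not tell look-alikes from the thing itself.
- arm.recognise(camera, target): "pixel" ([column, row] in pixels, amid what is visible of it).
- arm.silhouettes(camera, target): "region" (384x512 bool, what is visible of it) and "pixel" ([column, row] in pixels, amid what is visible of it).
The state is a dict: "time_s": time; "joint_positions": joint angles; "joint_velocities": joint speeds; "tau": joint torques, N m; "eef_pos": TCP position; "tool_rot": TCP orientation; "ft_force": force on the tool from outside, world axes, zero at the start; "moment": the same for the moment, N m; "opening": finger opening in m; "grip_force": force on a finger pad.
Only numpy, scipy, OpenCV 4.12 (cv2) and the standard library are available. Lean on these libraries where they do the work, as an engineer would, in place of code of your own. Each camera call takes 0.05 s, during which the arm holds its last target. There are 200 camera calls.

## Task

Set the loose pivot eye, the short thick-walled tube that matches the one already standing on the link jig's fixed head, over the locating pin of the jig's sliding carriage so that it sits fully down, and let go of it. Then draw the carriage out by its bow handle, against the return spring, until the pointer on its side stands opposite the pointer on the index bar, and finish while still holding it there with the gripper so that the welder can tack the joint. Leave the other things on the table where they are.

Things in the scene. Friction and masses are not known exactly. Their poses are not given: they have to be found in the camera images.
- jig: link welding jig fixed to the table: dark steel base plate 400 long (200 either way from the origin along x), 185 wide (85 to -y, 100 to +y), 12 thick with two guide rods along its length and a spring barrel sticking out 45 beyond its rear (+x) end. Origin on the table midway between the guide rods. Its x axis runs along the guide rods from the front end (fixed head, nearer the robot) to the rear end; z is up. Its place and yaw vary
- carriage: bright steel carriage on the jig's guide rods, 145 long x 100 wide, top face 50 above the table; axes parallel to the jig's. Slides along the jig's x only. A spring keeps it at the rear; it is pulled out towards the jig's -x (towards the fixed head), needing about 8 N at first plus 0.15 N per mm, and springs back when let go. Possible travel 95, the pull needed is 35 to 70. Its origin is at seat
- seat (a point): middle of the carriage's round seat face, 54 above the table, on which the eye is to stand. From it rises the locating pin: 28 in diameter for 18, then a cone up to a 14 wide tip 30 above the seat
- handle (a point): middle of the cross bar of the carriage's black bow handle: bar 14 in diameter, 98 long, lying along the jig's y, its axis 66 above the seat (120 above the table), 85 behind the seat (jig +x). Two posts 12 in diameter carry it, 42 either side of the middle, leaving 63 free under the bar. The bar can be pinched from above, the fingers closing along the jig's x
- carriage_pointer (a point): tip of the triangular bright steel pointer (22 wide, sticking out 14) on the carriage's +y side, pointing to +y, level with the middle of the seat along x; it moves with the carriage
- index_pointer (a point): tip of the triangular bright steel pointer that points to -y from the end of the dark index bar along the jig's +y side; the bar belongs to the fixed head, whose setting varies. The mark: the pointers are opposite when both tips have the same x in the jig's frame (they are then 4 apart across). The eye on the carriage is then 4 clear of the end of the link bar that lies in the head. Axes as the jig's
- eye: the same loose pivot eye as eye_center, origin at the centre of its underside
- eye_center (a point): centre of the loose pivot eye, half-way up its axis: a bright steel tube standing on end on the table, 50 outside diameter, 31 bore, 40 tall, about 0.4 kg. One of three places among the plug and the nut. Seated on the carriage, its centre is 20 above seat
- plug: plain solid round steel blank, 48 across and 45 tall, no hole, standing on end; a bystander. Origin at the centre of its underside
- nut: large dark hexagon nut lying flat, 55 across flats, 29 tall, bore 36; a bystander. Origin at the centre of its underside
- flange: square dark steel flange plate 100 x 100 x 12 with a centre hole, lying flat; a bystander. Origin at the centre of its underside
- hammer: hammer with a wooden handle lying at the far side of the table; a bystander
- brush: wooden-handled brush lying to the left of the jig; a bystander
- thermos: steel vacuum flask, 72 across, 260 tall, standing upright at the far right; a bystander. Origin at the centre of its underside
- spray: spray can, 54 across, 190 tall, standing upright at the right; a bystander. Origin at the centre of its underside
There are look-alikes about, which are no part of the job. Leave any orange or purple look-alike of the eye alone.

How it is judged:
On the way, in this order (a step that is already met when the one before it is completed fails the run):
1. the eye stands fully down on the carriage's seat, let go, with the carriage still at the rear (horizontal distance between eye_center and seat below 0.004 m and z of eye_center in the frame of seat between 0.0175 and 0.0225 m and angle between the z axis of eye_center and the z axis of seat, either way round below 0.06 rad and contact force between the fingers and eye below 0.5 N and x of seat in the frame of jig above 0.039 m), for 0.2 s.
2. the gripper holds the carriage with its pointer opposite the index (x of carriage_pointer in the frame of index_pointer between -0.004 and 0.004 m and contact force between the fingers and carriage above 5 N), for 0.2 s.
At the end, for the whole second after the job is handed in: The carriage's pointer is within 4 mm of the index pointer along the jig, still, and held there by the gripper with more than 5 N between fingers and carriage; the eye is on the seat (within 4 mm of the pin's axis, fully down within 2.5 mm, upright within 0.06 rad) and not touched by the fingers (all of step 2 and horizontal distance between eye_center and seat below 0.004 m and z of eye_center in the frame of seat between 0.0175 and 0.0225 m and angle between the z axis of eye_center and the z axis of seat, either way round below 0.06 rad and contact force between the fingers and eye below 0.5 N and linear speed of carriage below 0.01 m/s); the arm keeps its last pose, push and grip.
It fails at once if another thing on the table is moved by more than 30 mm or knocked over (distance of any of plug, nut, flange, hammer, brush, thermos, spray from where it was at the start of the episode above 0.03 m or angle between any of thermos, spray, plug's own z axis and vertical above 0.5 rad).
It also fails if it takes over 51 s, if anything falls off the work surface, if the arm or the gripper's body presses on something with over 40 N, if the wrist force passes 120 N, or if a joint passes its speed limit or range.

## Working session

There is one attempt and no reset: what is moved stays moved. The work goes in short steps, Python scripts to look and compute and a shell command to move; the robot and the scene stay as the last step left them, time stands still between calls to the robot, and variables do not carry over. Pictures are saved under pics/ and viewed, at most 11 in all, crops included, and the job is handed in when it is done.

```bash
mkdir -p pics; cat > h.py <<'E'
import numpy as np, cv2
from cell import arm
def cam(n):
    c=arm.calibration(n);K=np.array(c["camera_matrix"])
    if "hand_eye" in c:
        s=arm.state();T=np.eye(4);T[:3,:3]=s["tool_rot"];T[:3,3]=s["eef_pos"]
        M=T@np.array(c["hand_eye"]);return K,M[:3,:3],M[:3,3]
    return K,np.array(c["attitude"]),np.array(c["origin"])
def ray(C,p):
    K,R,o=C;d=R@np.linalg.solve(K,[p[0],p[1],1.]);return o,d/np.linalg.norm(d)
def atz(C,p,z):
    o,d=ray(C,p);return o+d*(z-o[2])/d[2]
def proj(C,X):
    K,R,o=C;q=K@(R.T@(np.array(X)-o));return q[:2]/q[2]
def tri(rays):
    A=sum(np.eye(3)-np.outer(d,d) for o,d in rays);b=sum((np.eye(3)-np.outer(d,d))@o for o,d in rays)
    X=np.linalg.solve(A,b);return X,max(np.linalg.norm((np.eye(3)-np.outer(d,d))@(X-o)) for o,d in rays)
E
python3 - <<'E'
from h import *
np.set_printoptions(precision=4,suppress=True)
s=arm.state();print(s["time_s"],s["eef_pos"],np.array(s["tool_rot"]).round(3).tolist(),s["opening"])
for n in("scene","top","wrist"):
    C=cam(n);cv2.imwrite(f"pics/{n}0.png",arm.snapshot(n));print(n,C[2],C[1].round(3).tolist(),C[0][0])
    if n!="wrist":
        for t in("eye","seat","handle","carriage_pointer","index_pointer","plug","nut","flange","jig","carriage","spray","thermos"):
            print(t,[(np.round(r["pixel"],1).tolist(),round(r["conf"],2),atz(C,r["pixel"],.05)[:2].round(3).tolist()) for r in arm.recognise(n,t)[:4]])
E
```

```text
0.0 [ 0.2172 -0.6386  0.2304] [[0.947, 0.322, -0.001], [0.322, -0.947, 0.002], [-0.0, -0.002, -1.0]] 0.08516213634561295
scene [ 1.1686 -0.5405  1.2276] [[0.615, 0.639, -0.462], [0.788, -0.489, 0.374], [0.013, -0.594, -0.804]] [414.3901   0.     255.0224]
eye [([195.0, 235.6], 0.78, [0.518, -0.261]), ([180.6, 256.1], 0.69, [0.553, -0.338]), ([186.6, 279.7], 0.66, [0.632, -0.366])]
seat [([298.7, 193.6], 0.87, [0.597, 0.121])]
handle [([294.4, 193.1], 0.77, [0.586, 0.11])]
carriage_pointer [([297.8, 197.0], 0.59, [0.606, 0.109])]
index_pointer [([261.1, 164.1], 0.75, [0.41, 0.1])]
plug [([200.0, 208.7], 0.62, [0.439, -0.19])]
nut [([238.2, 237.5], 0.53, [0.609, -0.153])]
flange [([138.5, 235.3], 0.67, [0.405, -0.406])]
jig [([284.5, 195.2], 0.62, [0.572, 0.077])]
carriage [([297.3, 196.3], 0.93, [0.603, 0.109]), ([262.1, 164.2], 0.57, [0.413, 0.103])]
spray [([169.7, 299.9], 0.61, [0.656, -0.439]), ([264.1, 163.0], 0.51, [0.413, 0.112])]
thermos [([114.3, 265.6], 0.91, [0.456, -0.518])]
top [ 0.3305 -0.0437  1.8943] [[0.01, -0.992, 0.123], [-1.0, -0.011, -0.003], [0.005, -0.123, -0.99
[... 255 characters left out ...]
([329.9, 204.6], 0.53, [0.531, -0.353])]
carriage_pointer [([218.5, 186.3], 0.68, [0.6, 0.094])]
index_pointer [([213.9, 232.7], 0.73, [0.414, 0.108]), ([297.1, 144.7], 0.52, [0.774, -0.222])]
plug [([286.7, 231.9], 0.52, [0.42, -0.18])]
nut [([273.3, 190.4], 0.68, [0.585, -0.126]), ([219.8, 190.0], 0.49, [0.585, 0.088])]
flange [([345.3, 252.0], 0.58, [0.343, -0.412])]
jig [([216.0, 201.4], 0.66, [0.539, 0.102])]
carriage [([213.6, 188.1], 0.57, [0.592, 0.113])]
spray [([355.1, 170.3], 0.59, [0.671, -0.456])]
thermos [([378.5, 205.8], 0.91, [0.528, -0.548])]
wrist [ 0.2887 -0.6158  0.3749] [[0.322, -0.907, -0.273], [-0.947, -0.309, -0.093], [0.0, 0.288, -0.958]] [305.854    0.     256.3172]
```

View images.

```bash
python3 - <<'E'
import cv2
a=cv2.imread("pics/scene0.png")[130:330,90:360];cv2.imwrite("pics/s1.png",cv2.resize(a,None,fx=2.9,fy=2.9,interpolation=2))
a=cv2.imread("pics/top0.png")[130:290,170:400];cv2.imwrite("pics/t1.png",cv2.resize(a,None,fx=3.4,fy=3.4,interpolation=2))
E
```

```text
(no output)
```

View pics/s1.png

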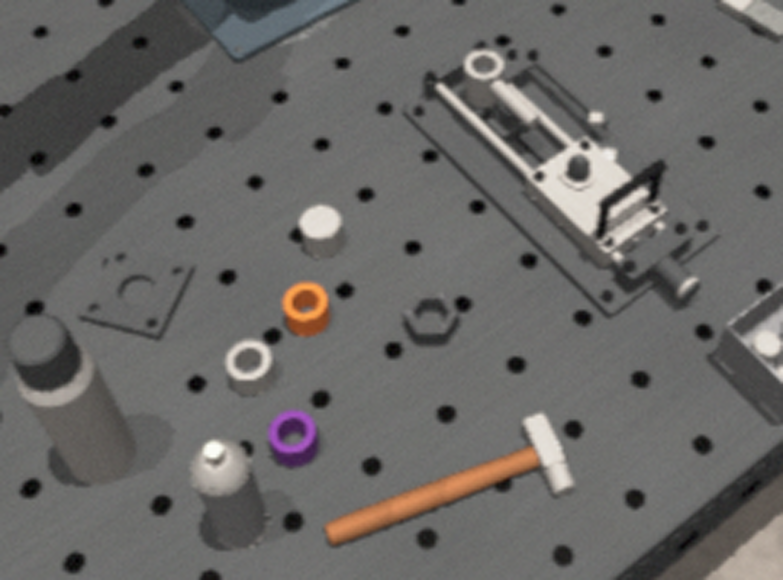

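View pics/t1.png

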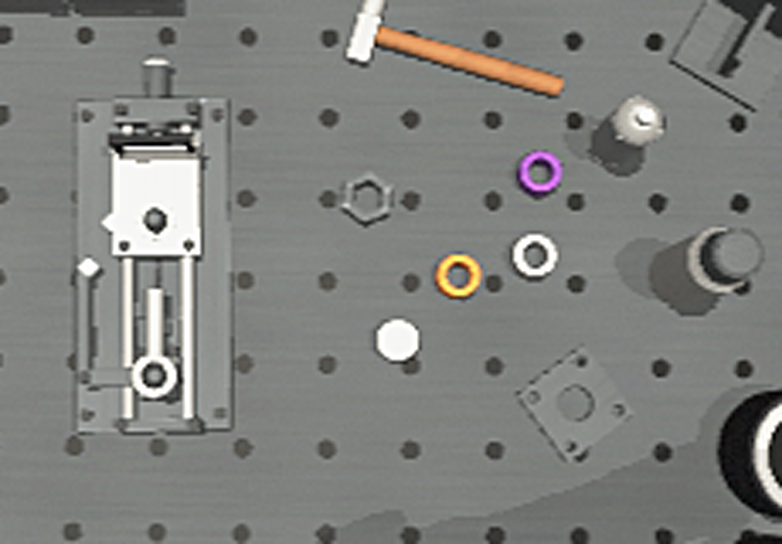

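The scene picture shows the steel eye at about (175,255), between the orange (195,236) and purple (191,280) look-alikes, with the plug, nut and jig well clear. The top picture shows the eye at about (327,205), the pin at (216,195), the carriage pointer tip at (200,195) and the index tip at (200,209).

```bash
python3 - <<'E'
from h import *
np.set_printoptions(precision=4,suppress=True)
T=cam("top");S=cam("scene")
print("eye",atz(T,(327.4,205.3),.04),atz(S,(175.5,254.5),.04),tri([ray(T,(327.4,205.3)),ray(S,(175.5,254.5))]))
for n,p,z in(("orange",(305,211.2),.04),("purple",(328.7,180.7),.04),("pin",(215.6,195.3),.08),("head",(215.3,240.7),.094),("cptr",(200.3,195.3),.05),("iptr",(199.7,208.8),.05)):print(n,atz(T,p,z))
E
```

```text
eye [ 0.5287 -0.3447  0.04  ] [ 0.5328 -0.3457  0.04  ] (array([ 0.5296, -0.3452,  0.0343]), np.float64(0.0004623622446007118))
orange [ 0.504  -0.2545  0.04  ]
purple [ 0.6289 -0.3509  0.04  ]
pin [0.5594 0.102  0.08  ]
head [0.3809 0.0985 0.094 ]
cptr [0.5625 0.1657 0.05  ]
iptr [0.5082 0.1667 0.05  ]
```

```bash
python3 - <<'E'
from h import *
np.set_printoptions(precision=4,suppress=True)
T=cam("top");S=cam("scene")
print("thermos",atz(T,(170+735/3.4,130+255/3.4),.26),atz(S,(90+47/2.9,130+342/2.9),.26))
print("spray",atz(T,(170+645/3.4,130+120/3.4),.19),atz(S,(90+214/2.9,130+452/2.9),.19))
E
python3 -m pendant '[{"delta_pos":[0.4,-1,-0.3],"twist":0,"gripper":1},{"delta_pos":[0.4,-1,-0.3],"twist":0,"gripper":1},{"delta_pos":[0.4,-1,0],"twist":0,"gripper":1},{"delta_pos":[0.4,-1,0],"twist":0,"gripper":1},{"delta_pos":[0.4,-1,0],"twist":0,"gripper":1}]'
```

```text
thermos [ 0.5085 -0.5175  0.26  ] [ 0.5238 -0.5152  0.26  ]
spray [ 0.6642 -0.4425  0.19  ] [ 0.6739 -0.4436  0.19  ]
time_s: 1.77
eef_pos: [0.228, -0.4322, 0.2538]
tool_rot: [[0.947, 0.322, 0.0], [0.322, -0.947, -0.001], [0.0, 0.001, -1.0]]
ft_force: [0.7, -0.8, -0.1]
opening: 0.0857
grip_force: 0.0
```

```bash
python3 -m pendant '[{"delta_pos":[0.8,0.04,0],"twist":0,"gripper":1},{"delta_pos":[0.8,0.04,0],"twist":0,"gripper":1},{"delta_pos":[0.8,0.04,0],"twist":0,"gripper":1},{"delta_pos":[0.8,0.04,0],"twist":0,"gripper":1},{"delta_pos":[0.8,0.04,0.3],"twist":0,"gripper":1}]'; python3 -m pendant '[{"delta_pos":[0.8,0.04,0.4],"twist":0,"gripper":1},{"delta_pos":[0.8,0.04,0.5],"twist":0,"gripper":1},{"delta_pos":[0.8,0.04,0.4],"twist":0,"gripper":1},{"delta_pos":[0.8,0.04,0.4],"twist":0,"gripper":1},{"delta_pos":[0.6,0.04,0.4],"twist":-0.015,"gripper":1}]';python3 -m pendant '[{"delta_pos":[0,0,0],"twist":-0.019,"gripper":1},{"delta_pos":[0,0,0],"twist":-0.019,"gripper":1},{"delta_pos":[0,0,0],"twist":-0.019,"gripper":1},{"delta_pos":[0,0,0],"twist":0,"gripper":1},{"delta_pos":[0,0,0],"twist":0,"gripper":1}]'
python3 - <<'E'
from h import *
C=cam("wrist");im=arm.snapshot("wrist");cv2.imwrite("pics/w1.png",im)
for r in arm.silhouettes("wrist","eye"):
    m=r["region"];print(r["conf"],r["pixel"],m.sum(),im[m].mean(0).round(),atz(C,r["pixel"],.04))
E
```

```text
time_s: 2.18
eef_pos: [0.3845, -0.3903, 0.2437]
tool_rot: [[0.947, 0.322, 0.003], [0.322, -0.947, -0.003], [0.002, 0.004, -1.0]]
ft_force: [0.7, -0.9, 0.4]
opening: 0.0853
grip_force: 0.0
time_s: 2.6
eef_pos: [0.5317, -0.3469, 0.1568]
tool_rot: [[0.912, 0.41, 0.001], [0.41, -0.912, 0.001], [0.001, 0.0, -1.0]]
ft_force: [-0.4, -0.6, 0.5]
opening: 0.0851
grip_force: 0.0
time_s: 3.02
eef_pos: [0.5286, -0.349, 0.1577]
tool_rot: [[0.714, 0.701, 0.0], [0.701, -0.714, 0.0], [0.0, -0.0, -1.0]]
ft_force: [-0.5, -1.1, 0.0]
opening: 0.0853
grip_force: 0.0
0.73 [153.3, 128.3] 2761 [ 29. 170. 221.] [ 0.50806569 -0.25051576  0.04      ]
0.62 [252.8, 190.3] 2090 [197. 199. 202.] [ 0.52781871 -0.34758502  0.04      ]
0.61 [353.0, 104.9] 2642 [203. 111. 192.] [ 0.63740338 -0.35537384  0.04      ]
```

View pics/w1.png

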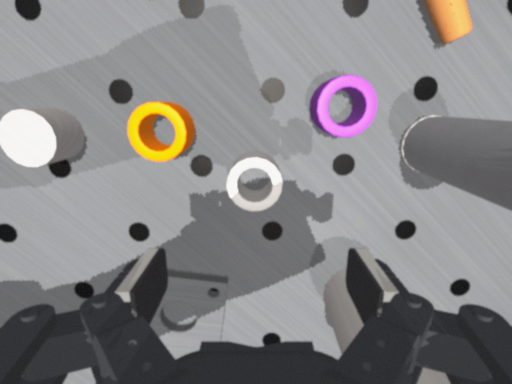

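The picture shows the steel eye centred at about (254,184). Orange is at (160,132) and purple at (344,106), both clear of the line the fingers close along. I'll fit the rim here, then again from lower down to get the height.

```bash
cat >> h.py <<'E'
def ring(im,p,r=45,th=190):
    g=cv2.cvtColor(im,cv2.COLOR_BGR2GRAY);x,y=map(int,p);m=np.zeros_like(g);s=np.s_[max(0,y-r):y+r,max(0,x-r):x+r]
    m[s]=((g[s]>th)*255).astype(np.uint8)
    c=max(cv2.findContours(m,cv2.RETR_EXTERNAL,cv2.CHAIN_APPROX_NONE)[0],key=cv2.contourArea)
    return cv2.fitEllipse(cv2.convexHull(c))
E
python3 - <<'E'
from h import *
im=cv2.imread("pics/w1.png");C=cam("wrist")
for th in(170,190,210):
    e=ring(im,(254,184),th=th);print(e,atz(C,e[0],.04))
np.savez("v1.npz",K=C[0],R=C[1],o=C[2])
E
python3 -m pendant '[{"delta_pos":[0,0,0.4],"twist":0,"gripper":1},{"delta_pos":[0,0,0.4],"twist":0,"gripper":1},{"delta_pos":[0,0,0.4],"twist":0,"gripper":1},{"delta_pos":[0,0,0],"twist":0,"gripper":1},{"delta_pos":[0,0,0],"twist":0,"gripper":1}]'
python3 - <<'E'
from h import *
C=cam("wrist");im=arm.snapshot("wrist");cv2.imwrite("pics/w2.png",im)
v=np.load("v1.npz");A=(v["K"],v["R"],v["o"]);a=ring(cv2.imread("pics/w1.png"),(254,184))
p=proj(C,atz(A,a[0],.04));b=ring(im,p,60);print(p,b,atz(C,b[0],.04),tri([ray(A,a[0]),ray(C,b[0])]))
s=arm.state();X=atz(C,b[0],.04);print("delta tool mm",1e3*np.array(s["tool_rot"]).T@(X-s["eef_pos"]))
E
```

```text
((251.83859252929688, 182.2469940185547), (52.69916534423828, 87.05387115478516), 90.13178253173828) [ 0.53249456 -0.34187412  0.04      ]
((253.96005249023438, 183.30584716796875), (53.002471923828125, 56.2603645324707), 85.671142578125) [ 0.53311571 -0.34388171  0.04      ]
((253.70440673828125, 182.80918884277344), (51.574920654296875, 55.45167541503906), 84.08418273925781) [ 0.53328099 -0.34340479  0.04      ]
time_s: 3.53
eef_pos: [0.5283, -0.3485, 0.1094]
tool_rot: [[0.712, 0.702, -0.001], [0.702, -0.712, 0.001], [-0.0, -0.001, -1.0]]
ft_force: [-0.6, -0.1, 0.1]
opening: 0.0855
grip_force: 0.0
[254.3779022  200.01230002] ((253.78579711914062, 196.74993896484375), (56.465057373046875, 65.59729766845703), 81.24678039550781) [ 0.53459047 -0.34182669  0.04      ] (array([ 0.52317897, -0.35277007, -0.01145043]), np.float64(0.00025604773698845873))
delta tool mm [ 8.98181373 -0.99767471 70.22419556]
```

```bash
python3 - <<'E'
from h import *
im=cv2.imread("pics/w2.png");b=ring(im,(254,197),60)
cv2.imwrite("pics/w2c.png",cv2.resize(im[140:260,190:320],None,fx=4,fy=4,interpolation=0))
g=cv2.cvtColor(im,cv2.COLOR_BGR2GRAY);print(g[197,210:300:2]);print(g[155:245:2,254])
E
```

```text
[139 169 174 171 168 170 230 246 246 246 246 245 184 115 117 105  94 100
  99 103 102 100 102  97  98  95  93  93  94  95 104 117 117 170 185 187
 182 185 180 153 113 113 111 110 110]
[149 150 148 145 144 147 148 232 247 247 247 247 246 223 169 130 114 113
 117 114 111 102  95  95  95 107 124 129 132 128 129 131 130 147 216 220
 215 214 207 146 115 114 113 114 113]
```

View pics/w2c.png

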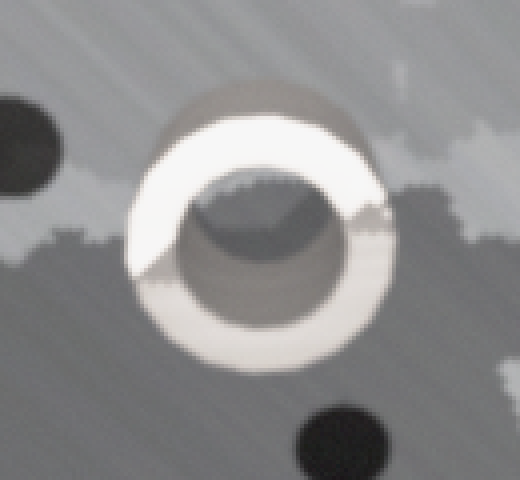

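The crop shows the eye's top rim centred at about (255.1,201.0) in the full image. The threshold fit was off because of the shadow on the rim.

```bash
python3 - <<'E'
from h import *
v=np.load("v1.npz");A=(v["K"],v["R"],v["o"]);C=cam("wrist");b=(255.1,201.)
print(atz(C,b,.04),tri([ray(A,(254.2,184)),ray(C,b)]),tri([ray(A,(254.2,184)),ray(C,b),ray(cam("top"),(327.4,205.3)),ray(cam("scene"),(175.5,254.5))]))
s=arm.state();print(1e3*np.array(s["tool_rot"]).T@(atz(C,b,.04)-s["eef_pos"]))
E
```

```text
[ 0.53340299 -0.3453479   0.04      ] (array([ 0.53402015, -0.34404165,  0.04432386]), np.float64(0.0005112614370968262)) (array([ 0.53086389, -0.34563344,  0.03465909]), np.float64(0.0015867214736230955))
[ 5.66315559  0.67431327 70.22463657]
```

```bash
python3 -m pendant '[{"delta_pos":[0.14,0,0.4],"twist":0,"gripper":1},{"delta_pos":[0,0,0.5],"twist":0,"gripper":1},{"delta_pos":[0,0,0.5],"twist":0,"gripper":1},{"delta_pos":[0,0,0.5],"twist":0,"gripper":1},{"delta_pos":[0,0,0.55],"twist":0,"gripper":1}]' 40;python3 -m pendant '[{"delta_pos":[0,0,0],"twist":0,"gripper":1},{"delta_pos":[0,0,0],"twist":0,"gripper":-1},{"delta_pos":[0,0,0],"twist":0,"gripper":-1},{"delta_pos":[0,0,0],"twist":0,"gripper":-1},{"delta_pos":[0,0,0],"twist":0,"gripper":-1}]' 40;python3 -m pendant '[{"delta_pos":[0,0,0],"twist":0,"gripper":-1},{"delta_pos":[0,0,0],"twist":0,"gripper":-1},{"delta_pos":[0,0,0],"twist":0,"gripper":-1},{"delta_pos":[0,0,0],"twist":0,"gripper":-1},{"delta_pos":[0,0,0],"twist":0,"gripper":-1}]' 40
```

```text
time_s: 4.0
eef_pos: [0.5339, -0.3456, 0.0127]
tool_rot: [[0.712, 0.703, 0.003], [0.703, -0.712, -0.002], [0.001, 0.003, -1.0]]
ft_force: [1.6, 0.7, -0.5]
opening: 0.0855
grip_force: 0.0
time_s: 4.42
eef_pos: [0.5331, -0.3448, 0.0138]
tool_rot: [[0.711, 0.703, 0.001], [0.703, -0.711, -0.001], [0.0, 0.001, -1.0]]
ft_force: [-2.9, 3.2, 8.7]
opening: 0.0483
grip_force: 40.4
time_s: 4.83
eef_pos: [0.5331, -0.3448, 0.0138]
tool_rot: [[0.711, 0.703, 0.001], [0.703, -0.711, -0.001], [0.0, 0.001, -1.0]]
ft_force: [-2.8, 2.2, 8.7]
opening: 0.0486
grip_force: 40.4
```

```bash
python3 -m pendant '[{"delta_pos":[0,0,-0.4],"twist":0,"gripper":-1},{"delta_pos":[0,0,-0.8],"twist":0,"gripper":-1},{"delta_pos":[0,0,-0.9],"twist":0,"gripper":-1},{"delta_pos":[0,0,-0.9],"twist":0,"gripper":-1},{"delta_pos":[0.4,-0.35,-0.9],"twist":0,"gripper":-1}]' 60;python3 -m pendant '[{"delta_pos":[0.7,-0.63,-0.5],"twist":0,"gripper":-1},{"delta_pos":[0.7,-0.63,-0.4],"twist":0,"gripper":-1},{"delta_pos":[0.7,-0.63,-0.3],"twist":0,"gripper":-1},{"delta_pos":[0.7,-0.63,0],"twist":0,"gripper":-1},{"delta_pos":[0.7,-0.63,0],"twist":0,"gripper":-1}]';python3 -m pendant '[{"delta_pos":[0.7,-0.63,0],"twist":0,"gripper":-1},{"delta_pos":[0.7,-0.63,0],"twist":0,"gripper":-1},{"delta_pos":[0.7,-0.63,0],"twist":0,"gripper":-1},{"delta_pos":[0.7,-0.63,0],"twist":0,"gripper":-1},{"delta_pos":[0.3,-0.25,0],"twist":-0.018,"gripper":-1}]';python3 -m pendant '[{"delta_pos":[0,0,0],"twist":-0.0185,"gripper":-1},{"delta_pos":[0,0,0],"twist":-0.0185,"gripper":-1},{"delta_pos":[0,0,0],"twist":-0.0185,"gripper":-1},{"delta_pos":[0,0,0],"twist":-0.0185,"gripper":-1},{"delta_pos":[0,0,0],"twist":-0.0185,"gripper":-1}]';python3 -m pendant '[{"delta_pos":[0,0,0],"twist":-0.018,"gripper":-1},{"delta_pos":[0,0,0],"twist":0,"gripper":-1},{"delta_pos":[0,0,0],"twist":0,"gripper":-1},{"delta_pos":[0,0,0],"twist":0,"gripper":-1},{"delta_pos":[0,0,0],"twist":0,"gripper":-1}]'
python3 - <<'E'
from h import *
C=cam("wrist");im=arm.snapshot("wrist");cv2.imwrite("pics/w3.png",im);np.savez("v3.npz",K=C[0],R=C[1],o=C[2])
for t in("seat","handle","carriage_pointer","index_pointer"):
    for r in arm.recognise("wrist",t):print(t,r["conf"],r["pixel"])
E
```

```text
time_s: 5.25
eef_pos: [0.5325, -0.3284, 0.17]
tool_rot: [[0.715, 0.699, 0.0], [0.699, -0.715, -0.004], [-0.002, 0.003, -1.0]]
ft_force: [0.5, -1.7, -4.1]
opening: 0.0481
grip_force: 64.0
time_s: 5.67
eef_pos: [0.5451, -0.1349, 0.2172]
tool_rot: [[0.711, 0.703, 0.003], [0.703, -0.711, -0.001], [0.002, 0.003, -1.0]]
ft_force: [1.3, 0.4, -5.7]
opening: 0.0478
grip_force: 64.1
time_s: 6.08
eef_pos: [0.5548, 0.0363, 0.2164]
tool_rot: [[0.624, 0.781, 0.002], [0.781, -0.624, 0.003], [0.004, -0.001, -1.0]]
ft_force: [0.3, 2.0, -3.8]
opening: 0.0477
grip_force: 64.0
time_s: 6.5
eef_pos: [0.555, 0.0293, 0.216]
tool_rot: [[0.091, 0.996, 0.001], [0.996, -0.091, -0.0], [-0.0, 0.001, -1.0]]
ft_force: [-0.6, 0.1, -5.3]
opening: 0.0479
grip_force: 63.9
time_s: 6.92
eef_pos: [0.5552, 0.0294, 0.2153]
tool_rot: [[-0.014, 1.0, 0.0], [1.0, 0.014, -0.0], [-0.0, 0.0, -1.0]]
ft_force: [0.2, 0.4, -3.5]
opening: 0.0478
grip_force: 64.0
seat 0.89 [313.5, 100.0]
seat 0.33 [300.2, 315.4]
handle 0.75 [311.7, 92.5]
carriage_pointer 0.77 [315.0, 96.2]
carriage_pointer 0.63 [87.9, 95.3]
index_pointer 0.76 [87.0, 93.3]
```

View pics/w3.png

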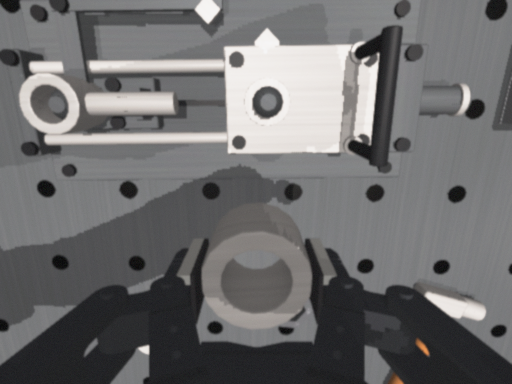

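The picture shows the eye in the gripper, with its top rim centred at about (258,278). The seat is at (267,103), with the dark pin tip at about (267,101). The handle bar runs from (393,30) to (379,163). The carriage pointer tip is at (267,29) and the index tip at (208,23).

```bash
python3 - <<'E'
from h import *
np.set_printoptions(precision=4,suppress=True)
C=cam("wrist");s=arm.state();z=s["eef_pos"][2]
print("eye in hand rel",atz(C,(258,278),z+.0262)-s["eef_pos"])
print("seat",atz(C,(266.5,103.2),.054),"tip",atz(C,(267,100.5),.084))
print("bar",atz(C,(391,32),.12),atz(C,(379.5,160),.12))
print("ptrs",atz(C,(267,29),.05),atz(C,(208,23),.05))
print("rods",[atz(C,p,.035) for p in((92,66.5),(222,66),(48,139),(222,137.5))])
im=cv2.imread("pics/w3.png")
cv2.imwrite("pics/w3c.png",cv2.resize(im[0:170,190:420],None,fx=3.4,fy=3.4,interpolation=0))
E
python3 -m pendant '[{"delta_pos":[0.6,0,0],"twist":0,"gripper":-1},{"delta_pos":[0.6,0,0],"twist":0,"gripper":-1},{"delta_pos":[0,0,0],"twist":0,"gripper":-1},{"delta_pos":[0,0,0],"twist":0,"gripper":-1},{"delta_pos":[0,0,0],"twist":0,"gripper":-1}]'
python3 - <<'E'
from h import *
C=cam("wrist");im=arm.snapshot("wrist");cv2.imwrite("pics/w4.png",im);np.savez("v4.npz",K=C[0],R=C[1],o=C[2])
cv2.imwrite("pics/w4c.png",cv2.resize(im[30:230,180:440],None,fx=3,fy=3,interpolation=0))
E
```

```text
eye in hand rel [0.0024 0.0001 0.0262]
seat [0.5656 0.1026 0.054 ] tip [0.565  0.1049 0.084 ]
bar [0.6496 0.152  0.12  ] [0.6536 0.0613 0.12  ]
ptrs [0.5645 0.167  0.05  ] [0.5113 0.1709 0.05  ]
rods [array([0.3943, 0.1342, 0.035 ]), array([0.5217, 0.1368, 0.035 ]), array([0.3386, 0.063 , 0.035 ]), array([0.5206, 0.0675, 0.035 ])]
time_s: 7.58
eef_pos: [0.5544, 0.0772, 0.215]
tool_rot: [[-0.017, 1.0, -0.0], [1.0, 0.017, -0.001], [-0.001, -0.0, -1.0]]
ft_force: [0.3, -0.8, -5.1]
opening: 0.0482
grip_force: 64.0
```

View pics/w4c.png

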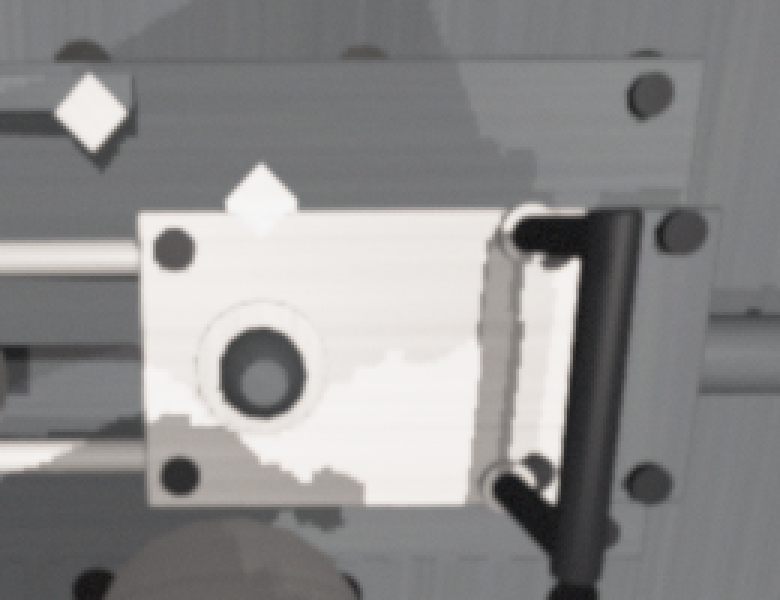

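View pics/w3c.png

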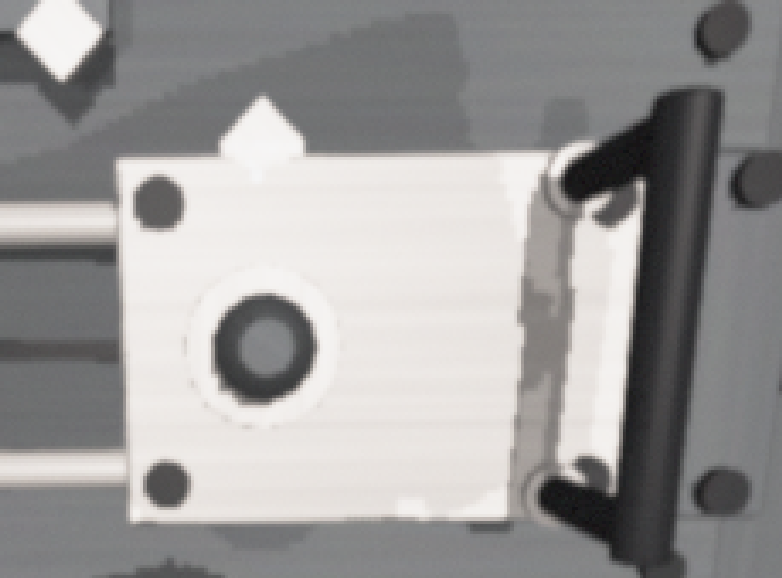

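```bash
python3 - <<'E'
from h import *
np.set_printoptions(precision=4,suppress=True)
V=[]
for n in(3,4):
    v=np.load(f"v{n}.npz");V.append((v["K"],v["R"],v["o"]))
for n,z,a,b in(("seat",.054,(267.4,102.1),(266.8,152)),("tip",.084,(268.5,102),(268.3,157.3)),("cp",.05,(267.4,28.2),(267,84.3)),("ip",.05,(208.2,24.1),(211,81.3)),("bar+",.12,(391,30),(387,102.5)),):
    print(n,atz(V[0],a,z),atz(V[1],b,z),tri([ray(V[0],a),ray(V[1],b)]))
print("bar-",atz(V[0],(379,162),.12))
E
```

```text
seat [0.5667 0.1035 0.054 ] [0.5663 0.1036 0.054 ] (array([0.5665, 0.1035, 0.0532]), np.float64(0.0001881679980816319))
tip [0.5665 0.1035 0.084 ] [0.5666 0.1034 0.084 ] (array([0.5666, 0.1035, 0.0843]), np.float64(5.391446291919692e-05))
cp [0.5652 0.1675 0.05  ] [0.5649 0.1674 0.05  ] (array([0.565 , 0.1673, 0.0507]), np.float64(0.0001715218460548975))
ip [0.5117 0.17   0.05  ] [0.5118 0.1691 0.05  ] (array([0.5126, 0.1688, 0.0557]), np.float64(2.1693412002324147e-05))
bar+ [0.6498 0.1529 0.12  ] [0.6525 0.1523 0.12  ] (array([0.6494, 0.1522, 0.1245]), np.float64(0.0012062594514072806))
bar- [0.6536 0.0592 0.12  ]
```

Everything agrees: the seat is at (0.5665, 0.1035), the heights match, the yaw is about 1.3° and the pull about 53 mm. The eye looks 2 mm off in the hand, although the fingers centre it, so I'll allow for that camera bias in x.

```bash
python3 -m pendant '[{"delta_pos":[0.65,0.26,0],"twist":-0.001,"gripper":-1},{"delta_pos":[0,0,0.7],"twist":0,"gripper":-1},{"delta_pos":[0,0,0.7],"twist":0,"gripper":-1},{"delta_pos":[0,0,0.7],"twist":0,"gripper":-1},{"delta_pos":[0,0,0.5],"twist":0,"gripper":-1}]' 30; python3 -m pendant '[{"delta_pos":[0,0,0.2],"twist":0,"gripper":-1},{"delta_pos":[0,0,0],"twist":0,"gripper":-1},{"delta_pos":[0,0,0],"twist":0,"gripper":-1},{"delta_pos":[0,0,0],"twist":0,"gripper":-1},{"delta_pos":[0,0,0],"twist":0,"gripper":-1}]' 30
python3 - <<'E'
from h import *
im=arm.snapshot("wrist");cv2.imwrite("pics/w5.png",im)
E
```

```text
time_s: 8.05
eef_pos: [0.5637, 0.1021, 0.1089]
tool_rot: [[-0.022, 1.0, -0.002], [1.0, 0.022, -0.001], [-0.001, -0.002, -1.0]]
ft_force: [-0.1, -0.9, -4.4]
opening: 0.0479
grip_force: 63.9
time_s: 8.47
eef_pos: [0.5654, 0.1037, 0.1046]
tool_rot: [[-0.023, 1.0, 0.003], [1.0, 0.023, 0.001], [0.0, 0.003, -1.0]]
ft_force: [0.5, 0.1, -4.1]
opening: 0.048
grip_force: 63.9
```

View pics/w5.png

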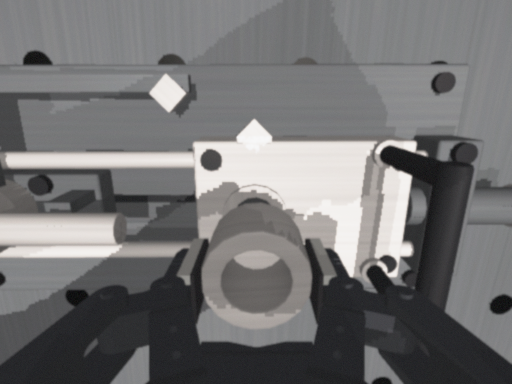

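The eye is above the pin and lined up with it along x (pin at about column 255, eye at about 257). I'll lower it while watching the force.

```bash
python3 -m pendant '[{"delta_pos":[0,0,0.2],"twist":0,"gripper":-1},{"delta_pos":[0,0,0.2],"twist":0,"gripper":-1},{"delta_pos":[0,0,0.1],"twist":0,"gripper":-1},{"delta_pos":[0,0,0],"twist":0,"gripper":-1},{"delta_pos":[0,0,0],"twist":0,"gripper":-1}]' 30
python3 - <<'E'
from h import *
im=arm.snapshot("wrist");cv2.imwrite("pics/w6.png",im)
E
```

```text
time_s: 8.93
eef_pos: [0.564, 0.104, 0.0825]
tool_rot: [[-0.024, 1.0, -0.001], [1.0, 0.024, 0.0], [0.0, -0.001, -1.0]]
ft_force: [-0.8, 2.2, -6.4]
opening: 0.048
grip_force: 63.8
```

```bash
python3 -m pendant '[{"delta_pos":[0,0,0.1],"twist":0,"gripper":-1},{"delta_pos":[0,0,0.1],"twist":0,"gripper":-1},{"delta_pos":[0,0,0.1],"twist":0,"gripper":-1},{"delta_pos":[0,0,0],"twist":0,"gripper":-1},{"delta_pos":[0,0,0],"twist":0,"gripper":-1}]' 30
```

```text
time_s: 9.4
eef_pos: [0.5641, 0.104, 0.0706]
tool_rot: [[-0.023, 1.0, -0.001], [1.0, 0.023, 0.0], [0.0, -0.001, -1.0]]
ft_force: [0.2, 4.9, -7.3]
opening: 0.0474
grip_force: 63.7
```

Low force, so it is on the pin. Now I'll open.

```bash
python3 -m pendant '[{"delta_pos":[0,0,0.03],"twist":0,"gripper":-0.1},{"delta_pos":[0,0,0],"twist":0,"gripper":0.4},{"delta_pos":[0,0,0],"twist":0,"gripper":1},{"delta_pos":[0,0,0],"twist":0,"gripper":1},{"delta_pos":[0,0,0],"twist":0,"gripper":1}]'; python3 -m pendant '[{"delta_pos":[0,0,-0.3],"twist":0,"gripper":1},{"delta_pos":[0,0,-0.8],"twist":0,"gripper":1},{"delta_pos":[0,0,-0.9],"twist":0,"gripper":1},{"delta_pos":[0,0,-0.9],"twist":0,"gripper":1},{"delta_pos":[-0.3,0,-0.4],"twist":0,"gripper":1}]'; python3 -m pendant '[{"delta_pos":[-0.7,0,-0.3],"twist":0,"gripper":1},{"delta_pos":[0,0,0],"twist":0,"gripper":1},{"delta_pos":[0,0,0],"twist":0,"gripper":1},{"delta_pos":[0,0,0],"twist":0,"gripper":1},{"delta_pos":[0,0,0],"twist":0,"gripper":1}]'
python3 - <<'E'
from h import *
im=arm.snapshot("wrist");C=cam("wrist");cv2.imwrite("pics/w7.png",im)
for z in(.054,.094):print(z,proj(C,(.5665,.1035,z)))
print("cp,ip",proj(C,(.565,.1674,.05)),proj(C,(.5118,.169,.05)))
E
```

```text
time_s: 9.82
eef_pos: [0.5648, 0.103, 0.0702]
tool_rot: [[-0.022, 1.0, 0.001], [1.0, 0.022, -0.001], [-0.001, 0.001, -1.0]]
ft_force: [-0.3, -0.4, 0.4]
opening: 0.0854
grip_force: 0.0
time_s: 10.23
eef_pos: [0.566, 0.0945, 0.2068]
tool_rot: [[-0.026, 1.0, 0.006], [1.0, 0.026, 0.003], [0.003, 0.006, -1.0]]
ft_force: [0.6, 1.6, -1.0]
opening: 0.0857
grip_force: 0.0
time_s: 10.65
eef_pos: [0.5649, 0.0643, 0.2134]
tool_rot: [[-0.024, 1.0, -0.001], [1.0, 0.024, 0.0], [0.0, -0.001, -1.0]]
ft_force: [0.4, -0.4, 0.0]
opening: 0.0853
grip_force: 0.0
0.054 [257.10840455 139.3382975 ]
0.094 [257.24022462 144.66558204]
cp,ip [257.22711705  69.62758924] [200.07918262  66.2589162 ]
```

View pics/w7.png

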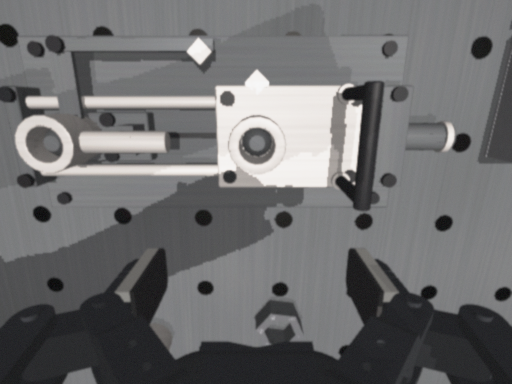

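The eye's top ring is centred at (258,144.5) and is 57 px across. The prediction for a fully seated eye was (257,145) and about 57 px, so it is seated. The carriage is still at the rear. Next is the handle bar, with the fingers half open so that they clear the eye.

```bash
python3 -m pendant '[{"delta_pos":[0.3,0.7,0],"twist":0,"gripper":0},{"delta_pos":[0.4,0.8,0],"twist":0,"gripper":0},{"delta_pos":[0.28,0.65,0.2],"twist":0,"gripper":0},{"delta_pos":[0,0,0.5],"twist":0,"gripper":0},{"delta_pos":[0,0,0],"twist":0,"gripper":0}]' 60; python3 -m pendant '[{"delta_pos":[0,0,0],"twist":0,"gripper":0},{"delta_pos":[0,0,0],"twist":0,"gripper":0},{"delta_pos":[0,0,0],"twist":0,"gripper":0},{"delta_pos":[0,0,0],"twist":0,"gripper":0},{"delta_pos":[0,0,0],"twist":0,"gripper":0}]' 
python3 - <<'E'
from h import *
im=arm.snapshot("wrist");C=cam("wrist");cv2.imwrite("pics/w8.png",im)
E
```

```text
time_s: 11.12
eef_pos: [0.6491, 0.1063, 0.1814]
tool_rot: [[-0.025, 1.0, -0.006], [1.0, 0.025, -0.0], [-0.0, -0.006, -1.0]]
ft_force: [-0.5, 0.1, -0.9]
opening: 0.0428
grip_force: 0.0
time_s: 11.53
eef_pos: [0.6504, 0.1046, 0.1869]
tool_rot: [[-0.023, 1.0, 0.001], [1.0, 0.023, 0.0], [0.0, 0.001, -1.0]]
ft_force: [-0.3, 0.3, -0.2]
opening: 0.0426
grip_force: 0.0
```

View pics/w8.png

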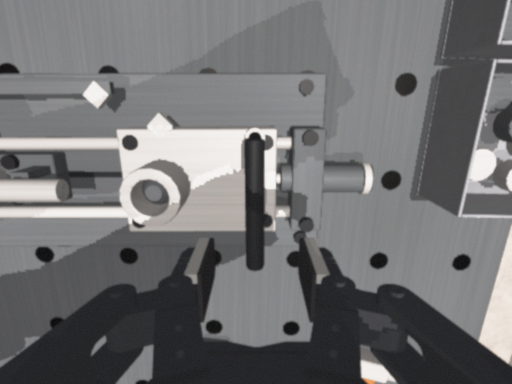

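The bar (column 255) lies midway between the fingertips (200 and 313). I'll go down and pinch it.

```bash
python3 -m pendant '[{"delta_pos":[0,0,0.5],"twist":0,"gripper":0},{"delta_pos":[0,0,0.6],"twist":0,"gripper":0},{"delta_pos":[0,0,0.6],"twist":0,"gripper":0},{"delta_pos":[0,0,0.4],"twist":0,"gripper":0},{"delta_pos":[0,0,0],"twist":0,"gripper":0}]' 60; python3 -m pendant '[{"delta_pos":[0,0,0],"twist":0,"gripper":-1},{"delta_pos":[0,0,0],"twist":0,"gripper":-1},{"delta_pos":[0,0,0],"twist":0,"gripper":-1},{"delta_pos":[0,0,0],"twist":0,"gripper":-1},{"delta_pos":[0,0,0],"twist":0,"gripper":-1}]' 60
python3 - <<'E'
from h import *
np.set_printoptions(precision=4,suppress=True)
im=arm.snapshot("wrist");C=cam("wrist");cv2.imwrite("pics/w9.png",im);np.savez("v9.npz",K=C[0],R=C[1],o=C[2])
print(proj(C,(.565,.1674,.05)),proj(C,(.5118,.169,.05)))
for t in("carriage_pointer","index_pointer"):print(t,[(r["pixel"],r["conf"]) for r in arm.recognise("wrist",t)])
E
```

```text
time_s: 12.0
eef_pos: [0.6484, 0.1039, 0.0987]
tool_rot: [[-0.023, 1.0, -0.005], [1.0, 0.023, -0.001], [-0.001, -0.005, -1.0]]
ft_force: [-1.0, -0.4, -0.7]
opening: 0.0429
grip_force: 0.0
time_s: 12.42
eef_pos: [0.6492, 0.105, 0.1035]
tool_rot: [[-0.023, 1.0, -0.001], [1.0, 0.023, -0.0], [-0.0, -0.001, -1.0]]
ft_force: [-7.9, 0.3, 4.8]
opening: 0.0118
grip_force: 58.5
[121.212  117.5989] [ 35.2265 112.8632]
carriage_pointer [([200.0, 189.5], 0.57)]
index_pointer [([17.9, 95.7], 0.75), ([201.1, 189.5], 0.41)]
```

```bash
python3 -m pendant '[{"delta_pos":[0,-0.2,0],"twist":0,"gripper":-1},{"delta_pos":[0,-0.3,0],"twist":0,"gripper":-1},{"delta_pos":[0,-0.3,0],"twist":0,"gripper":-1},{"delta_pos":[0,-0.3,0],"twist":0,"gripper":-1},{"delta_pos":[0,-0.15,0],"twist":0,"gripper":-1}]' 90; python3 -m pendant '[{"delta_pos":[0,0,0],"twist":0,"gripper":-1},{"delta_pos":[0,0,0],"twist":0,"gripper":-1},{"delta_pos":[0,0,0],"twist":0,"gripper":-1},{"delta_pos":[0,0,0],"twist":0,"gripper":-1},{"delta_pos":[0,0,0],"twist":0,"gripper":-1}]' 
python3 - <<'E'
from h import *
np.set_printoptions(precision=4,suppress=True)
im=arm.snapshot("wrist");C=cam("wrist");cv2.imwrite("pics/w10.png",im);np.savez("v10.npz",K=C[0],R=C[1],o=C[2])
p,q=proj(C,(.565-.053,.1662,.05)),proj(C,(.5118,.169,.05));print(p,q)
c=im[40:240,60:300];cv2.imwrite("pics/w10c.png",cv2.resize(c,None,fx=3,fy=3,interpolation=0))
cv2.imwrite("pics/scene2.png",arm.snapshot("scene"));cv2.imwrite("pics/top2.png",arm.snapshot("top"))
E
```

```text
time_s: 12.98
eef_pos: [0.6033, 0.1039, 0.1037]
tool_rot: [[-0.023, 1.0, 0.008], [1.0, 0.023, 0.002], [0.002, 0.008, -1.0]]
ft_force: [14.2, 0.9, -13.7]
opening: 0.011
grip_force: 88.2
time_s: 13.4
eef_pos: [0.6044, 0.1039, 0.1037]
tool_rot: [[-0.022, 1.0, 0.008], [1.0, 0.022, 0.002], [0.002, 0.008, -1.0]]
ft_force: [12.5, 0.2, -8.9]
opening: 0.011
grip_force: 88.8
[106.8593 117.8453] [106.0039 113.1912]
```

View pics/w10c.png

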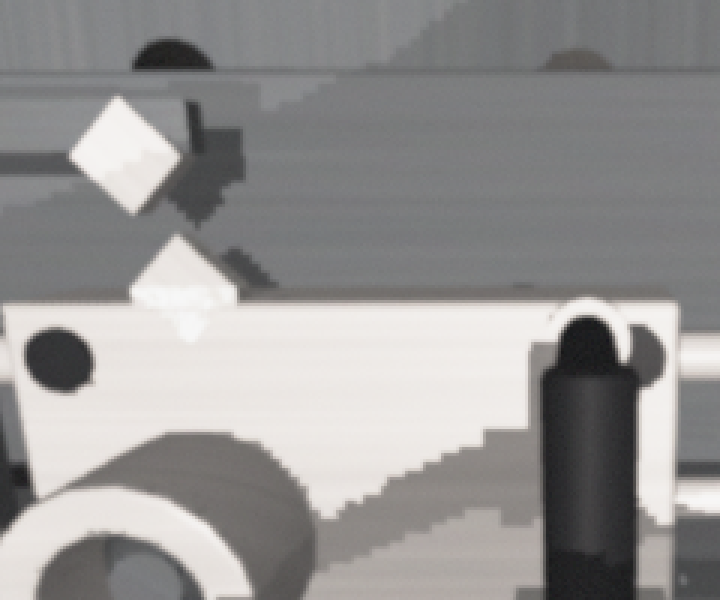

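Crop: the carriage pointer tip is at (119,118.3) and the index tip at (104.7,111.7), so there is a bit more to pull.

```bash
python3 - <<'E'
from h import *
C=cam("wrist");u=np.array([np.cos(.0236),np.sin(.0236),0])
for z in(.05,.055):
    a,b=atz(C,(119,118.3),.05),atz(C,(104.7,111.7),z);print(a,b,(a-b)@u)
# carriage corner tilt check
E
```

```text
[0.51951539 0.16608942 0.05      ] [0.51110961 0.1698763  0.05      ] 0.008314083995357584
[0.51951539 0.16608942 0.05      ] [0.51343933 0.17005401 0.055     ] 0.005980812339770897
```

```bash
python3 -m pendant '[{"delta_pos":[0,-0.1,0],"twist":0,"gripper":-1},{"delta_pos":[0,-0.1,0],"twist":0,"gripper":-1},{"delta_pos":[0,0,0],"twist":0,"gripper":-1},{"delta_pos":[0,0,0],"twist":0,"gripper":-1},{"delta_pos":[0,0,0],"twist":0,"gripper":-1}]'
python3 - <<'E'
from h import *
im=arm.snapshot("wrist");cv2.imwrite("pics/w11.png",im);np.save("tc.npy",0)
C=cam("wrist");g=cv2.cvtColor(im,cv2.COLOR_BGR2GRAY)
print(proj(C,(.5118,.169,.05)))
# tip rows: print bright columns per row around the two tips
for r in range(100,134):
    c=np.where(g[r,80:160]>195)[0]+80
    if len(c):print(r,c.min(),c.max(),c.mean().round(1))
E
```

```text
time_s: 13.97
eef_pos: [0.5967, 0.1037, 0.1037]
tool_rot: [[-0.022, 1.0, 0.009], [1.0, 0.022, 0.002], [0.002, 0.009, -1.0]]
ft_force: [14.3, 0.5, -10.4]
opening: 0.0111
grip_force: 88.7
[118.32668956 113.19608449]
100 105 125 115.0
101 106 124 115.0
102 107 123 115.0
103 108 122 115.0
104 109 122 115.5
105 111 121 116.0
106 112 120 116.0
107 113 119 116.0
108 114 118 116.0
109 115 117 116.0
110 116 117 116.5
119 118 119 118.5
120 117 120 118.5
121 116 121 118.5
122 115 122 118.5
123 114 123 118.5
124 113 124 118.5
125 113 125 119.0
126 112 126 119.0
127 111 128 119.5
128 110 129 119.5
129 109 130 119.5
130 108 131 119.5
131 107 132 119.5
132 107 133 120.0
133 106 134 120.0
```

```bash
python3 - <<'E'
from h import *
C=cam("wrist");u=np.array([np.cos(.0236),np.sin(.0236),0])
a=atz(C,(118.4,118.3),.05)
for z in(.047,.05,.053):
    b=atz(C,(116.8,111.5),z);print(a,b,(a-b)@u)
v=[ray((lambda d:(d["K"],d["R"],d["o"]))(np.load(f"v{n}.npz")),p) for n,p in((3,(208.2,24.1)),(4,(211,81.3)))]+[ray(C,(116.8,111.5))]
print("index tri",tri(v))
E
```

```text
[0.51151806 0.16591643 0.05      ] [0.50968401 0.16989593 0.047     ] 0.0017396331863890736
[0.51151806 0.16591643 0.05      ] [0.5109661  0.16999772 0.05      ] 0.00045549980064475714
[0.51151806 0.16591643 0.05      ] [0.51224819 0.17009952 0.053     ] -0.0008286335850994476
index tri (array([0.51195956, 0.16955798, 0.05194042]), np.float64(0.0005566293013959618))
```

The pointers are opposite to within about 1 mm and the bar is held firmly. I'll hold still for one more call and hand in.

```bash
python3 -m pendant '[{"delta_pos":[0,0,0],"twist":0,"gripper":-1},{"delta_pos":[0,0,0],"twist":0,"gripper":-1},{"delta_pos":[0,0,0],"twist":0,"gripper":-1},{"delta_pos":[0,0,0],"twist":0,"gripper":-1},{"delta_pos":[0,0,0],"twist":0,"gripper":-1}]'; python3 -c "
from cell import arm
print(arm.sign_off())"
```

```text
time_s: 14.43
eef_pos: [0.5967, 0.1038, 0.1037]
tool_rot: [[-0.022, 1.0, 0.009], [1.0, 0.022, 0.002], [0.002, 0.009, -1.0]]
ft_force: [13.2, 0.4, -9.8]
opening: 0.0115
grip_force: 88.7
the job is handed in; nothing more can be done
None
```

The job is handed in, though the hand-in returned no verdict: the eye sits fully down on the carriage's pin, and the gripper is holding the carriage with its pointer within about 1 mm of the index pointer.

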